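Set the vibration timer and start the mould shaker

TASK

On the grey control box, turn the big knurled dial with the fingertips, by friction on its face or rim, until its white line clicks into the detent at the long white mark and stays there. Then, with the dial at that mark, press the larger of the two round buttons fully down with the fingertips, let it come back up and move clear. Never press the smaller button or press the larger one before the dial is set, and leave every other thing where it stands: nothing is to be picked up.

Things in the scene. Friction and masses are not known exactly. Their poses are not given: they have to be found in the camera images.
- control_box: Grey box fixed to the table, 240 (x) x 360 (y) x 100 mm high, level top. Origin: centre of its underside, on the table. x points away from its front edge, y to its left, z up; turned by up to 0.35 rad. On its top, in its frame (mm): dial axis (0, 75), larger button (-45, -95), smaller button (45, -60), a loose mortar cube near (80, -145).
- dial (a joint): Dial angle (rad), growing clockwise seen from above. Detents at 0, 0.785, 1.571 and 2.356; the long mark's is 1.571. Starts one or two clicks before it, near 0 or 0.785. Let go within about 0.3 rad of a detent, it is pulled into it by a ball detent; getting out takes about 0.045 N m. End stops at -0.3 and 2.66.
- dial_face (a point): Centre of the flat top face of the dial, 128 mm above the table. The dial: a black knurled disc, 113 mm across, 20 mm thick, wider than a gripper. It is spring-mounted: pressed, it gives straight down by up to 6 mm (about 6 N to start, 16 N at the bottom) and comes back. Shut fingertips pressed 3 to 4 mm down on it about 42 mm off the axis and moved round in an arc turn it, with some slip.
- dial_pointer (a point): Outer end of the white line on the dial's top face, 52 mm from the axis. Four white marks on the box around the dial show the detents; clockwise in the box's frame: short at +y of the axis, short at 45 degrees, long at +x (from 60 to 94 mm off the axis), short. The line must point at the long one.
- start_button (a joint): Travel of the larger button (m): 0 up, 0.006 fully down.
- start_button_top (a point): Centre of the top of the larger round black button, 36 mm across. Pressed straight down 6 mm against a spring (about 5 N at the bottom); comes back up by itself.
- stop_button (a joint): Travel of the smaller button (m): 0 up, 0.006 fully down. Not to be pressed.
- stop_button_top (a point): Centre of the top of the smaller round black button, 20 mm across. Not to be pressed.
- mortar_cube: Loose grey mortar cube, 50 mm, standing on the control box; origin at the centre of its underside. Leave it.
- mortar_cube2: Loose 50 mm mortar cube on the table to the right of the box. Leave it.
- oil_jar: Loose closed jar, 64 mm across, 100 mm high, left of the box. Leave it.
- scraper: Loose scraper lying to the right of the box. Leave it.
- tamper: Loose black bar 150 x 25 x 12.5 mm lying behind the box. Leave it.
- cup: Loose white cup, 76 mm across, 90 mm high, behind the box. Leave it.
- cube_mould: Loose dark steel open mould, 70 mm square, 60 mm high, left of the box. Leave it.

How it is judged:
On the way, in this order (a step that is already met when the one before it is completed fails the run):
1. the dial clicks into the detent at the long mark (value of joint dial between 1.491 and 1.651 rad and velocity of joint dial between -0.1 and 0.1 rad/s and value of joint start_button below 0.002 m), for 0.2 s.
2. the larger button is pressed fully down with the dial at the long mark (value of joint start_button above 0.0048 m and value of joint dial between 1.451 and 1.691 rad), for 0.05 s.
At the end, for the whole second after the job is handed in: The dial rests in the detent at the long mark (1.571 rad, within 0.08), the larger button has been pressed (at least 4.8 of 6 mm) after that and both buttons are up again (within 1.5 mm) (value of joint dial between 1.491 and 1.651 rad and velocity of joint dial between -0.05 and 0.05 rad/s and value of joint each of start_button, stop_button below 0.0015 m); the robot touches nothing.
It fails at once if the larger button is pressed while the dial is not at the long mark (value of joint start_button above 0.003 m and not (value of joint dial between 1.371 and 1.771 rad)).
It fails at once if the smaller button is pressed (value of joint stop_button above 0.003 m).
It fails at once if a bystander (cube, jar, scraper, tamper, cup or mould) is moved or lifted (over 20 mm) (distance of any of mortar_cube, mortar_cube2, oil_jar, scraper, tamper, cup, cube_mould from where it was at the start of the episode above 0.02 m).
It also fails if it takes over 64 s, if anything falls off the work surface, if the arm or the gripper's body presses on something with over 40 N, if the wrist force passes 120 N, or if a joint passes its speed limit or range.

ROBOT

A 6-joint arm with a two-finger parallel gripper is mounted at the origin on the work surface. World frame = base frame: x ahead of the robot, y to its left, z up, the work surface at z = 0. Lengths are in m, angles in rad, forces in N, time in s.
With the tool pointing down it reaches from about 0.25 to 0.725 m from the base axis. Payload 9.7 kg.
Tool frame: the origin (TCP) lies at the very end of the fingers, on their centre line; the grasp point (between the pads) lies 19 mm behind it (arm.grip_depth is the distance from the TCP to the grasp point, in m); x points along the fingers, z is the direction in which the jaws open and shut, and the axes are right-handed (so a half turn about x gives the same grasp; the last joint's range is limited). The gripper opens to 85 mm and grips with 20 to 120 N. Pads are 22 mm wide; open, the fingers measure 114 mm over their backs; the gripper's body (76 mm by 85 mm) begins 54 mm behind the grasp point. The pads swing forward as they close: fully open they stand 13 mm farther back than shut.
Start: joints at [-1.262, 0.087, 0.176, 1.66, 0, 1.571], TCP at [0.167, -0.524, 0.231] pointing down, gripper open.
Joint ranges: [-3.13, 3.13], [-0.85, 1.81], [-1.15, 1.24], [-2.2, 2.28], [-1.44, 1.52], [-3.14, 3.14]. Speed limits (rad/s): [2.22, 2.22, 2.57, 3.14, 3.14, 3.14].

INTERFACE

Orientations are given as a unit quaternion [x, y, z, w].
In Python, from cell import monitor, imaging, order, arm gives the robot as it stands.
- The arm moves only by the tool servo_tool, never from a script. Its argument "increments" is text: rows parted by semicolons, each of 4 numbers parted by spaces: the shift along the tool's x, y, z in mm, then the turn about the tool's x in degrees. In form: dx dy dz yaw; .... A call has exactly 10 rows; each row shifts and turns the pose as measured when the row begins, along the tool's axes as they then stand; what a row does not reach is not made up. A row lasts 1/10 s, in which the tool goes at most 50 mm and 8.59 degrees, less where a joint would pass 70% of its speed; a pose out of reach is approached as far as the arm can. A call is refused whole if a number of a shift passes 50 or a number of a turn 8.59, either way. A call with a gripper value outside its range is refused whole. "gripper" is the gripper command: -1 is shut, 1 is fully open, values between are in proportion, set as the call begins (left out, the last holds). The fingers move at their own pace and stop on an object; the grip force is fixed at half the most. Time passes only in rows, so rows that do not move let the fingers close, or fill a call up. It gives the time, the measured TCP pose, the force and the opening at its end, in the units of the state.
- monitor.sense(): the state, without advancing time (a new reading comes with each control period).
- imaging.snapshot(name): name is "side" or "top" or "wrist"; returns a dict with "image" (400x640x3 uint8, blue, green, red), "fx", "fy", "cx", "cy" (pixels), "rvec" (rotation vector, rad) and "tvec" (3), from world to camera coordinates, as OpenCV has them; the wrist camera has in their place "tool_from_camera" (4x4, takes a point from camera to tool coordinates, whose origin is the TCP and whose axes are the tool frame's). Camera axes: x right, y down, z forward; pixel columns grow to the right and rows downward; lengths in m; the calibration is good to about 2 mm. The wrist camera is an equidistant fisheye: a pixel r from the principal point sees the ray r / f radians off the axis. A picture is of the moment at which its call begins: read the wrist's pose just before it. There is no depth.
- order.hand_in(): hands the job in, once; it reports no verdict.
The state is a dict: "clock": time; "joints": joint angles; "dq": joint speeds; "tau": joint torques, N m; "tool_pos": TCP position; "ee_rot": TCP orientation; "ft_force": force on the tool from outside, world axes, zero at the start; "moment": the same for the moment, N m; "grip_width": opening from 0.0 (shut) to 1.0 (fully open).
Only numpy, scipy, OpenCV 4.12 (cv2) and the standard library are available. Lean on these libraries where they do the work, as an engineer would, in place of code of your own. Each camera call takes 0.05 s, during which the arm holds its last target.

## Working session

There is one attempt and no reset: what is moved stays moved. The work goes in short steps, Python scripts to look and compute and a tool call to move; the robot and the scene stay as the last step left them, time stands still between calls to the robot, and variables do not carry over. Pictures are saved under pics/ and viewed, and the job is handed in when it is done.

Besides the shell and the picture viewer there is one more tool, called after "Emit:" in YAML: its name, and indented under it one key for each argument. servo_tool: Moves the arm, as the interface text tells. Its arguments: {"type":"object","properties":{"increments":{"type":"string"},"gripper":{"type":"number"}},"required":["increments"]}

```bash
mkdir -p pics; ls; python3 - <<'E'
from cell import monitor, imaging, order, arm
import cv2,json
print(monitor.sense())
for n in("top","side"):
    s=imaging.snapshot(n); cv2.imwrite(f"pics/{n}0.png",s["image"]); print({k:v for k,v in s.items() if k!="image"})
print(arm.grip_depth, dir(arm))
E
```

```text
pics
{'clock': 0.0, 'joints': array([-1.26199385e+00,  8.74575451e-02,  1.75140624e-01,  1.65978511e+00,
       -1.70414206e-05,  1.57081180e+00]), 'dq': array([ 0.00050623,  0.0003831 , -0.00104918,  0.00017746, -0.00098332,
       -0.00217295]), 'tau': array([ 3.71123115e-04, -5.20393789e+01,  4.64794171e+01,  1.67806156e-02,
       -1.53036390e-04, -8.63582528e-06]), 'tool_pos': array([ 0.16708315, -0.52377511,  0.23058778]), 'ee_rot': array([ 0.41742945,  0.57131909, -0.4168945 ,  0.57056649]), 'ft_force': array([-0.1325196 , -0.56592672,  0.0021986 ]), 'moment': array([-0.00732305, -0.00197767,  0.00102954]), 'grip_width': 1.0032215157357942}
{'fx': 433.44975352959096, 'fy': 433.44975352959096, 'cx': 323.1832035345321, 'cy': 195.4598928935326, 'rvec': array([ 2.14356856, -2.13044771,  0.13513747]), 'tvec': array([0.00391097, 0.55717011, 1.24749968])}
{'fx': 369.995215214662, 'fy': 369.995215214662, 'cx': 313.80318092829, 'cy': 205.24565476862028, 'rvec': array([-0.01820394,  2.93948721, -1.08145021]), 'tvec': array([0.54566226, 0.0870045 , 1.08247885])}
0.0187 ['MotionError', '__class__', '__delattr__', '__dict__', '__dir__', '__doc__', '__eq__', '__format__', '__ge__', '__getattribute__', '__getstate__', '__gt__', '__hash__', '__init__', '__init_subclass__', '__le__', '__lt__', '__module__', '__ne__', '__new__', '__reduce__', '__reduce_ex__', '__repr__', '__setattr__', '__sizeof__', '__str__', '__subclasshook__', '__weakref__', 'grip_depth']
```

View pics/top0.png

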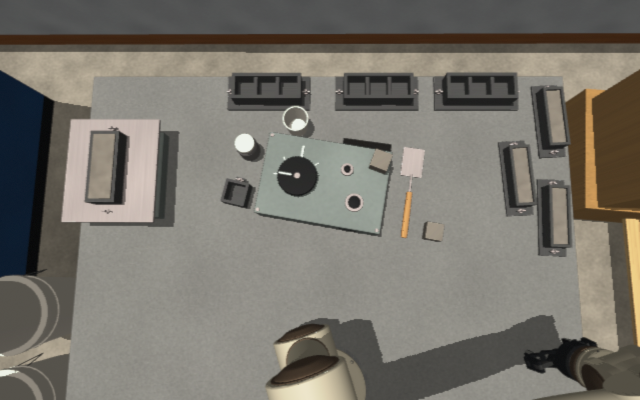

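View pics/side0.png

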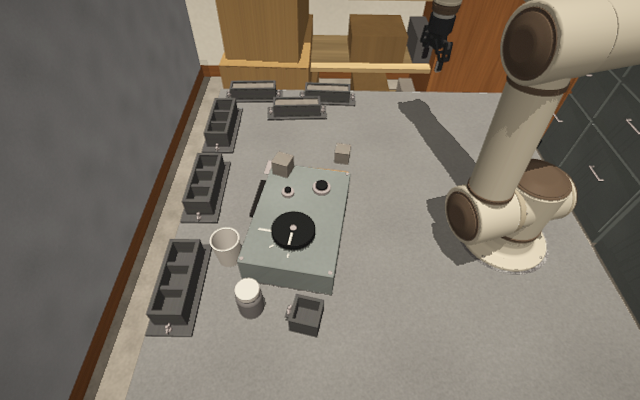

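```bash
cat > h.py <<'E'
import cv2,numpy as np
def ray(s,uv):
    R=cv2.Rodrigues(s["rvec"])[0]; c=-R.T@s["tvec"]
    d=R.T@np.array([(uv[0]-s["cx"])/s["fx"],(uv[1]-s["cy"])/s["fy"],1]); return c,d
def onz(s,uv,z):
    c,d=ray(s,uv); return c+d*(z-c[2])/d[2]
def proj(s,P):
    return cv2.projectPoints(np.float64(P).reshape(-1,1,3),s["rvec"],s["tvec"],np.array([[s["fx"],0,s["cx"]],[0,s["fy"],s["cy"]],[0,0,1.]]),None)[0].reshape(-1,2)
E
python3 - <<'E'
from cell import imaging
from h import *
s=imaging.snapshot("top");im=s["image"]
np.save("pics/top.npy",im)
c=im[125:240,235:410]; cv2.imwrite("pics/topz.png",cv2.resize(c,None,fx=4.5,fy=4.5,interpolation=cv2.INTER_CUBIC))
s=imaging.snapshot("side");c=s["image"][140:300,230:360]; cv2.imwrite("pics/sidez.png",cv2.resize(c,None,fx=3.7,fy=3.7,interpolation=cv2.INTER_CUBIC))
# dark blobs
g=im.max(2)<45
n,l,st,ce=cv2.connectedComponentsWithStats(g.astype(np.uint8))
s=imaging.snapshot("top")
for i in range(1,n):
    if st[i,4]>30 and 235<ce[i][0]<410 and 125<ce[i][1]<240:print(st[i],ce[i],onz(s,ce[i],.128))
E
```

```text
[344 139  46  12 220] [367.68181818 144.09090909] [ 0.69090184 -0.11842956  0.128     ]
[279 157  38  39 935] [298.27272727 175.43636364] [0.60047396 0.07553982 0.128     ]
[243 185   9  23  69] [247.43478261 196.36231884] [0.54080952 0.21592965 0.128     ]
[350 197   9  10  66] [354.45454545 201.01515152] [ 0.52926376 -0.08080973  0.128     ]
```

View pics/topz.png

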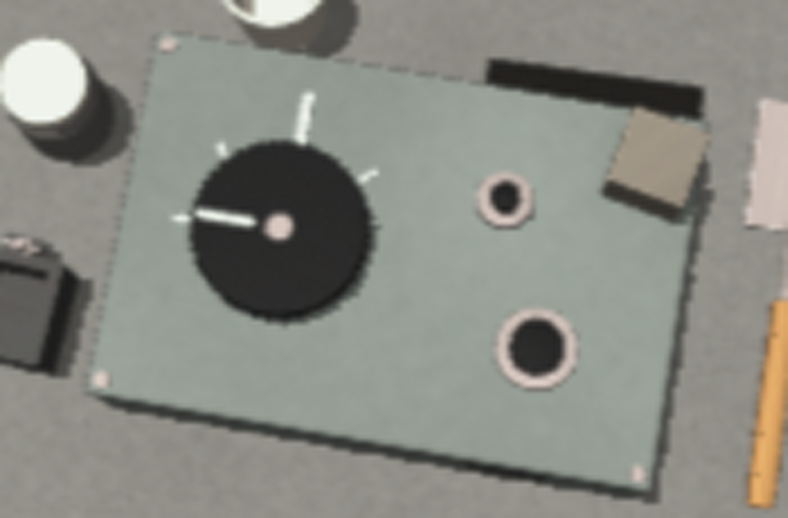

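View pics/sidez.png

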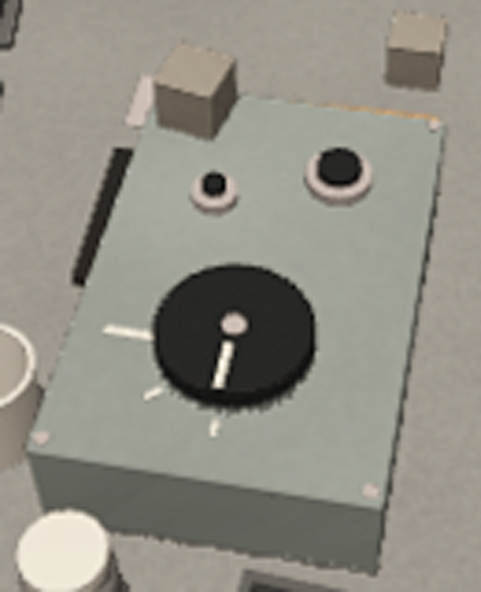

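```bash
python3 - <<'E'
from cell import imaging
from h import *
T=imaging.snapshot("top");S=imaging.snapshot("side")
t=lambda x,y:((x+.5)/4.5-.5+235,(y+.5)/4.5-.5+125)
q=lambda x,y:((x+.5)/3.7-.5+230,(y+.5)/3.7-.5+140)
def tri(a,b):
    c1,d1=ray(T,a);c2,d2=ray(S,b)
    k=np.linalg.lstsq(np.c_[d1,-d2],c2-c1,rcond=None)[0]
    p=c1+k[0]*d1;r=c2+k[1]*d2;return (p+r)/2,np.linalg.norm(p-r)
for n,a,b,z in[("hub",(279,227),(234,324),.130),("start",(537,347),(340,167),.115),("stop",(506,198),(214,184),.115),
  ("longtip",(308,95),(106,330),.1),("long in",(302,141),None,.1),("scrFL",(100,380),(371,491),.1),("scrBL",(168,44),(41,438),.1),("scrFR",(638,474),(434,124),.1),("ptr",(198,214),(218,387),.128)]:
    print(n,onz(T,t(*a),z),onz(S,q(*b),z) if b else"",tri(t(*a),q(*b)) if b else "")
dk=(T["image"].max(2)<60).astype(np.uint8)
E
```

```text
hub [0.60114802 0.08003447 0.13      ] [0.59931753 0.07989717 0.13      ] (array([0.60014379, 0.08010542, 0.13061052]), np.float64(0.0017589521475092256))
start [ 0.52900583 -0.08007229  0.115     ] [ 0.52599877 -0.082618    0.115     ] (array([ 0.5273165 , -0.07965891,  0.11851319]), np.float64(0.0024701507635460406))
stop [ 0.62311837 -0.06092241  0.115     ] [ 0.62118865 -0.06305119  0.115     ] (array([ 0.62172072, -0.06071225,  0.11780414]), np.float64(0.0015937113719663198))
longtip [0.6931611  0.06531209 0.1       ] [0.69079899 0.06414547 0.1       ] (array([0.69153898, 0.06527176, 0.101931  ]), np.float64(0.0021557481024665893))
long in [0.66294715 0.06871871 0.1       ]  
scrFL [0.5086835  0.19357353 0.1       ] [0.50722154 0.18999748 0.1       ] (array([0.50781307, 0.1927807 , 0.10493365]), np.float64(0.0006310545289056206))
scrBL [0.72671347 0.15610496 0.1       ] [0.72429669 0.1534932  0.1       ] (array([0.7245152 , 0.15561226, 0.10380012]), np.float64(0.0020890859544727765))
scrFR [ 0.45176374 -0.14327318  0.1       ] [ 0.44973424 -0.1459611   0.1       ] (array([ 0.45085246, -0.14277198,  0.10334949]), np.float64(0.0014040636012015108))
ptr [0.60956127 0.13072197 0.128     ] [0.60764078 0.13017578 0.128     ] (array([0.60843631, 0.13069797, 0.12912152]), np.float64(0.0017840398215173538))
```

```bash
cat >> h.py <<'E'
from scipy.spatial.transform import Rotation as Ro
def rows(p,q,targets,yaws):
    """targets world TCP per row, yaws deg about tool x per row; returns rows in tool axes"""
    R=Ro.from_quat(q); out=[]
    p=np.array(p)
    for t,y in zip(targets,yaws):
        d=R.inv().apply((np.array(t)-p)*1000); out.append((*d,y)); p=np.array(t); R=R*Ro.from_euler('x',y,degrees=True)
    return "; ".join("%.1f %.1f %.1f %.1f"%r for r in out), R.as_matrix().round(3)
E
python3 - <<'E'
from cell import monitor
from h import *
s=monitor.sense();p=s["tool_pos"];q=s["ee_rot"]
print(Ro.from_quat(q).as_matrix().round(3),s["clock"])
g=np.array([.600+.042*np.cos(np.radians(235)),.080+.042*np.sin(np.radians(235)),.20])
print(g)
n=20
T=[p+(g-p)*(i+1)/n for i in range(n)]
for y in(-72.3/n,-4):
    print(rows(p,q,T,[y]*n))
E
```

```text
[[-0.     0.953  0.304]
 [ 0.     0.304 -0.953]
 [-1.    -0.    -0.   ]] 0.35
[0.57590979 0.04559561 0.2       ]
('1.6 28.1 -20.9 -3.6; 1.6 29.4 -19.1 -3.6; 1.6 30.5 -17.2 -3.6; 1.6 31.6 -15.3 -3.6; 1.6 32.5 -13.2 -3.6; 1.6 33.2 -11.2 -3.6; 1.6 33.9 -9.0 -3.6; 1.6 34.4 -6.9 -3.6; 1.6 34.7 -4.7 -3.6; 1.6 35.0 -2.5 -3.6; 1.6 35.1 -0.3 -3.6; 1.6 35.0 1.9 -3.6; 1.6 34.8 4.1 -3.6; 1.6 34.5 6.3 -3.6; 1.6 34.0 8.5 -3.6; 1.6 33.4 10.6 -3.6; 1.6 32.7 12.7 -3.6; 1.6 31.8 14.7 -3.6; 1.6 30.8 16.7 -3.6; 1.6 29.7 18.6 -3.6', array([[-0.,  0.,  1.],
       [ 0.,  1., -0.],
       [-1.,  0., -0.]]))
('1.6 28.1 -20.9 -4.0; 1.6 29.5 -18.9 -4.0; 1.6 30.8 -16.8 -4.0; 1.6 31.9 -14.6 -4.0; 1.6 32.8 -12.4 -4.0; 1.6 33.6 -10.0 -4.0; 1.6 34.2 -7.7 -4.0; 1.6 34.7 -5.3 -4.0; 1.6 34.9 -2.8 -4.0; 1.6 35.1 -0.4 -4.0; 1.6 35.0 2.1 -4.0; 1.6 34.8 4.5 -4.0; 1.6 34.4 6.9 -4.0; 1.6 33.8 9.3 -4.0; 1.6 33.1 11.6 -4.0; 1.6 32.2 13.9 -4.0; 1.6 31.1 16.1 -4.0; 1.6 29.9 18.2 -4.0; 1.6 28.6 20.3 -4.0; 1.6 27.1 22.2 -4.0', array([[-0.   , -0.134,  0.991],
       [ 0.   ,  0.991,  0.134],
       [-1.   ,  0.   , -0.   ]]))
```

Emit:
servo_tool:
  increments: "1.6 28 -21 -3.6; 1.6 29.4 -19 -3.6; 1.6 30.5 -17.2 -3.6; 1.6 31.6 -15.3 -3.6; 1.6 32.5 -13.2 -3.6; 1.6 33.2 -11.2 -3.6; 1.6 34 -9 -3.6; 1.6 34.4 -7 -3.6; 1.6 34.7 -4.7 -3.6; 1.6 35 -2.5 -3.6"
  gripper: -1

```text
clock: 1.35
tool_pos: [0.3738, -0.2298, 0.2137]
ee_rot: [0.215, 0.673, -0.215, 0.674]
ft_force: [-0.1, -1.3, 0.6]
grip_width: 0.0
```

```bash
python3 - <<'E'
from cell import monitor
from h import *
s=monitor.sense();p=s["tool_pos"];q=s["ee_rot"]
R=Ro.from_quat(q).as_matrix();yaw=np.degrees(np.arctan2(R[0,1],R[1,1]));print(yaw, s["joints"].round(3),s["tool_pos"])
g=np.array([.5759,.0456,.18]);n=10
print(rows(p,q,[p+(g-p)*(i+1)/n for i in range(n)],[-yaw/n]*n))
E
```

```text
35.34960314647793 [-0.551 -0.184 -0.119  1.635  0.     1.637] [ 0.37383563 -0.22979038  0.21372745]
('3.4 34.2 0.5 -3.5; 3.4 34.1 2.6 -3.5; 3.4 33.8 4.7 -3.5; 3.4 33.5 6.8 -3.5; 3.4 33.0 8.9 -3.5; 3.4 32.4 10.9 -3.5; 3.4 31.6 12.9 -3.5; 3.4 30.8 14.8 -3.5; 3.4 29.8 16.7 -3.5; 3.4 28.7 18.5 -3.5', array([[ 0.001,  0.   ,  1.   ],
       [-0.001,  1.   ,  0.   ],
       [-1.   , -0.001,  0.001]]))
```

Emit:
servo_tool:
  increments: "3.4 34.2 0.5 -3.5; 3.4 34 2.6 -3.5; 3.4 33.8 4.7 -3.5; 3.4 33.5 6.8 -3.5; 3.4 33 8.9 -3.5; 3.4 32.4 11 -3.5; 3.4 31.6 13 -3.5; 3.4 30.8 14.8 -3.5; 3.4 29.8 16.7 -3.5; 3.4 28.7 18.5 -3.5"

```text
clock: 2.35
tool_pos: [0.5804, 0.0613, 0.18]
ee_rot: [-0.008, 0.705, 0.007, 0.709]
ft_force: [-0.6, -0.2, 0.8]
grip_width: 0.001
```

```bash
python3 - <<'E'
from cell import monitor,imaging
from h import *
s=monitor.sense();p=s["tool_pos"];q=s["ee_rot"]
print(p,Ro.from_quat(q).as_matrix().round(3),s["ft_force"],s["joints"].round(3),s["clock"])
w=imaging.snapshot("wrist");cv2.imwrite("pics/w1.png",w["image"]);print(w["fx"],w["cx"],w["cy"],w["tool_from_camera"])
cv2.imwrite("pics/s1.png",imaging.snapshot("side")["image"])
E
```

```text
[0.58038492 0.06130256 0.18000612] [[ 0.005 -0.022  1.   ]
 [-0.002  1.     0.022]
 [-1.    -0.002  0.005]] [-0.59176192 -0.17155206  0.7537586 ] [ 0.106  0.149  0.145  1.562 -0.003  1.656] 2.35
309.70691628693146 313.8513059476537 206.92982089557125 [[ 5.06765298e-04 -2.91094983e-01  9.56694023e-01 -1.42871998e-01]
 [-5.91365719e-04 -9.56694066e-01 -2.91094683e-01  7.43633370e-02]
 [ 9.99999697e-01 -4.18239365e-04 -6.56962947e-04  3.69307792e-04]
 [ 0.00000000e+00  0.00000000e+00  0.00000000e+00  1.00000000e+00]]
```

View pics/w1.png

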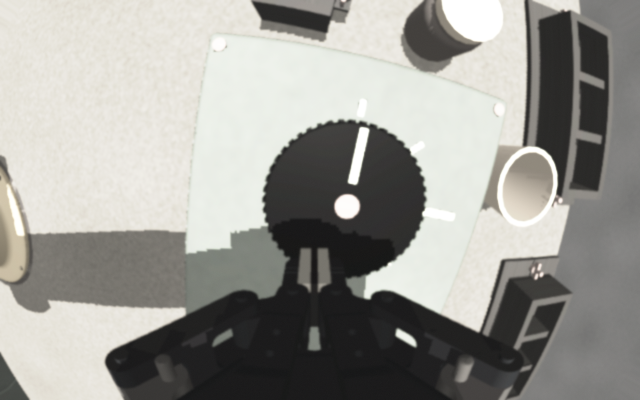

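View pics/s1.png

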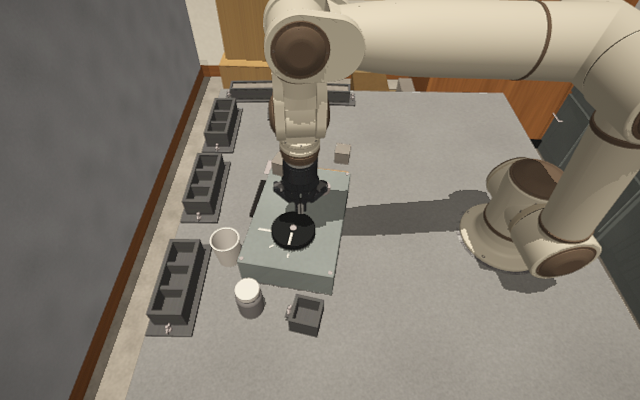

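```bash
cat >> h.py <<'E'
def wpt(st,w,uv,z):
    u=np.array([uv[0]-w["cx"],uv[1]-w["cy"]]);r=np.hypot(*u)
    th=r/w["fx"]; d=np.array([*(u/max(r,1e-9)*np.sin(th)),np.cos(th)])
    M=w["tool_from_camera"];R=Ro.from_quat(st["ee_rot"]).as_matrix()
    c=R@M[:3,3]+st["tool_pos"];d=R@M[:3,:3]@d
    return c+d*(z-c[2])/d[2]
E
python3 - <<'E'
from cell import monitor,imaging
from h import *
s=monitor.sense();w=imaging.snapshot("wrist");print(s["tool_pos"],s["dq"].round(3),s["ft_force"])
for n,uv,z in [("hub",(347,207),.13),("ptr",(363,128),.128),("mark in",(425,211),.1),("mark out",(455,217),.1),("scrBL",(499,109),.1),("scrFL",(219,44),.1)]:
    print(n,wpt(s,w,uv,z))
E
```

```text
[0.58094198 0.06295183 0.17856734] [-0.048 -0.046 -0.033  0.027 -0.017  0.016] [-0.47777059 -0.35215385 -1.27446945]
hub [0.60248208 0.07943307 0.13      ]
ptr [0.61043305 0.13051131 0.128     ]
mark in [0.66865596 0.06842848 0.1       ]
mark out [0.69637902 0.06381423 0.1       ]
scrBL [0.72696332 0.15473803 0.1       ]
scrFL [0.50998008 0.19125885 0.1       ]
```

Emit:
servo_tool:
  increments: "0 -8 -2 0; 5 -6 -1 0; 8 -3 -1 0; 8 0 0 0; 7 0 0 0; 6 0 0 0; 4 0 0 0; 2 0 0 0; 0 0 0 0; 0 0 0 0"

```text
clock: 3.5
tool_pos: [0.5743, 0.0391, 0.1362]
ee_rot: [-0.006, 0.706, 0.004, 0.708]
ft_force: [-0.7, -0.9, 0.4]
grip_width: 0.001
```

Emit:
servo_tool:
  increments: "0 3 1.5 0; 0 2 1 0; 2 0 0 0; 2 0 0 0; 2 0 0 0; 1 0 0 0; 1 0 0 0; 1 0 0 0; 1 0 0 0; 0 0 0 0"

```text
clock: 4.5
tool_pos: [0.5777, 0.0449, 0.1278]
ee_rot: [-0.006, 0.705, 0.005, 0.709]
ft_force: [-1.3, -0.5, 3.4]
grip_width: 0.001
```

Emit:
servo_tool:
  increments: "1 0 0 0; 1 0 0 0; 1 0 0 0; 1 0 0 0; 0.5 0 0 0; 0 0 0 0; 0 0 0 0; 0 0 0 0; 0 0 0 0; 0 0 0 0"

```text
clock: 5.5
tool_pos: [0.5781, 0.0447, 0.1281]
ee_rot: [-0.006, 0.703, 0.005, 0.711]
ft_force: [-1.6, -0.6, 4.6]
grip_width: 0.003
```

Emit:
servo_tool:
  increments: "1 0 0 0; 2 0 0 0; 2 0 0 0; 2 0 0 0; 2 0 0 0; 2 0 0 0; 2 0 0 0; 2 0 0 0; 2 0 0 0; 2 0 0 0"

```text
clock: 6.5
tool_pos: [0.5813, 0.043, 0.1218]
ee_rot: [-0.007, 0.697, 0.003, 0.717]
ft_force: [-5.2, -1.9, 17.9]
grip_width: 0.002
```

```bash
python3 - <<'E'
from cell import monitor,imaging
from h import *
s=monitor.sense();print(s["tool_pos"],Ro.from_quat(s["ee_rot"]).as_matrix().round(3).tolist(),s["ft_force"].round(2),s["moment"].round(2))
E
```

```text
[0.58130275 0.04300017 0.12181916] [[0.028, -0.014, 0.999], [-0.005, 1.0, 0.015], [-1.0, -0.005, 0.028]] [-5.15 -1.92 17.94] [-0.33  1.16  0.07]
```

Emit:
servo_tool:
  increments: "1.2 2.1 -3.6 0; 1.2 2.4 -3.4 0; 1.2 2.7 -3.2 0; 1.2 2.9 -2.9 0; 1.2 3.2 -2.6 0; 1.2 3.4 -2.3 0; 1.2 3.6 -2 0; 1.2 3.7 -1.6 0; 1.2 3.9 -1.2 0; 1.2 3.9 -0.9 0"

```text
clock: 7.5
tool_pos: [0.5682, 0.0717, 0.1243]
ee_rot: [-0.007, 0.684, -0.0, 0.729]
ft_force: [-1.4, -1.2, 11.3]
grip_width: -0.002
```

```bash
cat > look.py <<'E'
import sys
from cell import monitor,imaging
from h import *
s=monitor.sense();w=imaging.snapshot("wrist");cv2.imwrite(sys.argv[1],w["image"])
p=s["tool_pos"];d=p[:2]-[.601,.080]
print(p.round(4),"r %.4f ang %.1f"%(np.hypot(*d),np.degrees(np.arctan2(d[1],d[0]))%360),Ro.from_quat(s["ee_rot"]).as_matrix().round(3).tolist(),s["ft_force"].round(1),s["clock"])
# white line: bright pixels whose world pos on z=.126 lies 15..52mm from axis
im=w["image"];ys,xs=np.where((im.min(2)>190))
P=np.array([wpt(s,w,(x,y),.127)[:2]-[.601,.080] for x,y in zip(xs,ys) if True]) if len(xs)<60000 else np.zeros((0,2))
r=np.hypot(*P.T);m=(r>.022)&(r<.050);a=np.degrees(np.arctan2(P[m,1],P[m,0]))
if m.sum():
    v=P[m].mean(0);A=np.degrees(np.arctan2(v[1],v[0]));print("line px",m.sum(),"ang %.1f"%A,"dial rad %.3f"%np.radians(80.3-A), "spread",a.std().round(1))
E
python3 look.py pics/w2.png
```

```text
[0.5682 0.0717 0.1243] r 0.0339 ang 194.3 [[0.064, -0.009, 0.998], [-0.01, 1.0, 0.01], [-0.998, -0.011, 0.064]] [-1.4 -1.2 11.3] 7.5
```

View pics/w2.png

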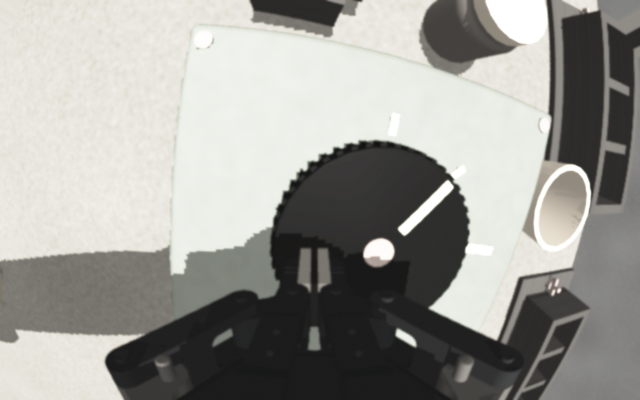

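Emit:
servo_tool:
  increments: "1.2 3.9 -2 0; 1.2 4 -1.7 0; 1.2 4 -1.2 0; 1.2 4 -0.8 0; 1.2 4 -0.4 0; 1.2 3.9 0 0; 1.2 3.8 0.3 0; 1.2 3.5 0.6 0; 1.2 2 0.3 0; 1.2 0 -0.5 0"

```text
clock: 8.55
tool_pos: [0.5751, 0.1048, 0.1254]
ee_rot: [-0.006, 0.671, -0.002, 0.741]
ft_force: [-1.5, 1.0, 9.6]
grip_width: -0.0
```

```bash
python3 look.py pics/w3.png
```

```text
[0.5751 0.1048 0.1254] r 0.0359 ang 136.2 [[0.098, -0.005, 0.995], [-0.012, 1.0, 0.006], [-0.995, -0.012, 0.098]] [-1.5  1.   9.6] 8.55
```

View pics/w3.png

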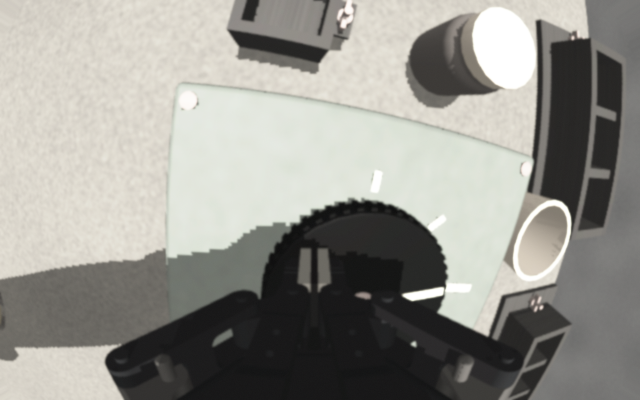

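Emit:
servo_tool:
  increments: "-4 0 0.4 0; -5 0 0.5 0; -6 0 0.6 0; -8 0 0.8 0; -8 0 0.8 0; -8 0 0.8 0; -4 -8 0 0; 0 -15 0 0; 0 -10 0 0; 0 0 0 0"

```text
clock: 9.6
tool_pos: [0.5751, 0.0693, 0.1714]
ee_rot: [-0.007, 0.672, -0.002, 0.741]
ft_force: [-0.5, -0.7, 0.3]
grip_width: 0.006
```

```bash
python3 look.py pics/w4.png; python3 - <<'E'
from cell import monitor,imaging
from h import *
s=imaging.snapshot("side");cv2.imwrite("pics/s4.png",cv2.resize(s["image"][140:300,230:360],None,fx=3.7,fy=3.7,interpolation=cv2.INTER_CUBIC))
E
```

```text
[0.5751 0.0693 0.1714] r 0.0281 ang 202.5 [[0.098, -0.005, 0.995], [-0.012, 1.0, 0.007], [-0.995, -0.013, 0.098]] [-0.5 -0.7  0.3] 9.6
```

View pics/w4.png

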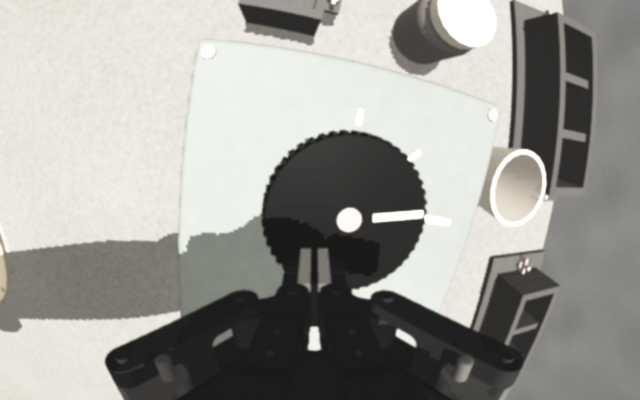

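View pics/s4.png

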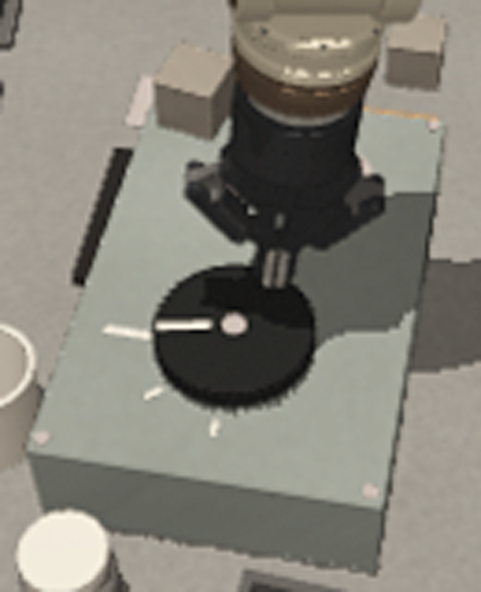

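```bash
python3 - <<'E'
from cell import monitor,imaging
from h import *
st=monitor.sense();w=imaging.snapshot("wrist");S=imaging.snapshot("side")
q=lambda x,y:((x+.5)/3.7-.5+230,(y+.5)/3.7-.5+140)
a=lambda v:np.degrees(np.arctan2(v[1],v[0]))
print("side line",a(onz(S,q(156,326),.128)-onz(S,q(210,325),.128)),"hub-end",a(onz(S,q(156,326),.128)-onz(S,q(234,324),.13)),"mark",a(onz(S,q(106,330),.1)-onz(S,q(152,336),.1)),"hub-mark",a(onz(S,q(106,330),.1)-onz(S,q(234,324),.13)))
p=lambda u,z:wpt(st,w,u,z)
h=p((349,220),.13);print(h,"hub-end",a(p((424,214.5),.128)-h),a(p((424,214.5),.128)-p((373,218),.128)),"hub-mark",a(p((450,222),.1)-h))
im=w["image"]
cv2.imwrite("pics/w4z.png",cv2.resize(im[180:260,320:480],None,fx=5,fy=5,interpolation=cv2.INTER_CUBIC))
E
```

```text
side line 2.320663416156214 hub-end 1.1994689068963384 mark -8.131242664423839 hub-mark -9.769655724533374
[0.6018695  0.07872052 0.13      ] hub-end 1.4676912846850405 1.9435242541270996 hub-mark -9.749199075554486
```

View pics/w4z.png

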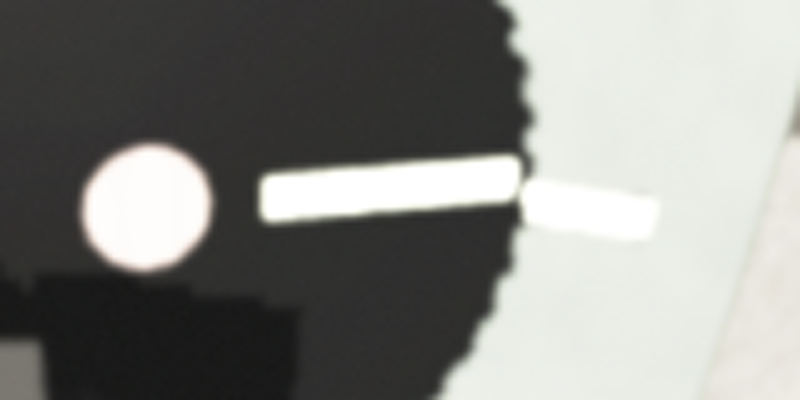

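Emit:
servo_tool:
  increments: "0 0 0 0; 0 0 0 0; 0 0 0 0; 0 0 0 0; 0 0 0 0; 0 0 0 0; 0 0 0 0; 0 0 0 0; 0 0 0 0; 0 0 0 0"

```text
clock: 10.8
tool_pos: [0.5748, 0.0722, 0.1708]
ee_rot: [-0.008, 0.672, -0.001, 0.741]
ft_force: [-0.3, 0.5, -0.3]
grip_width: -0.006
```

```bash
python3 look.py pics/w5.png; python3 - <<'E'
from h import *
im=cv2.imread("pics/w5.png")
cv2.imwrite("pics/w5z.png",cv2.resize(im[180:260,320:480],None,fx=5,fy=5,interpolation=cv2.INTER_CUBIC))
E
```

```text
[0.5748 0.0722 0.1708] r 0.0273 ang 196.6 [[0.097, -0.009, 0.995], [-0.012, 1.0, 0.01], [-0.995, -0.012, 0.097]] [-0.3  0.5 -0.3] 10.8
```

View pics/w5z.png

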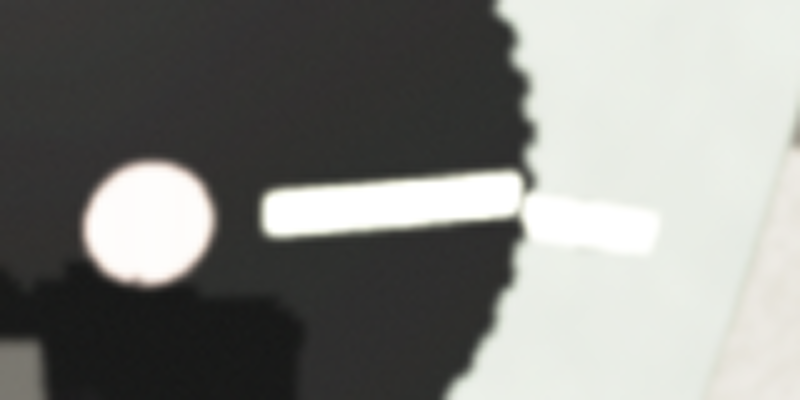

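Emit:
servo_tool:
  increments: "2 -2 -5 0; 4 -2 -5 0; 7 -2 -4 0; 7 -1 -2 0; 6 0 -1 0; 4 0 0 0; 3 0 0 0; 2 0 0 0; 1 0 0 0; 0 0 0 0"

```text
clock: 11.85
tool_pos: [0.5597, 0.0637, 0.1292]
ee_rot: [-0.008, 0.672, -0.001, 0.74]
ft_force: [0.5, 0.5, -0.5]
grip_width: -0.001
```

Emit:
servo_tool:
  increments: "1.5 0 0 0; 1.6 0 -0.5 0; 1.6 0 -0.7 0; 1.5 0 -0.7 0; 1.4 2.2 -1.3 0; 1.4 2.6 -1.4 0; 1.4 2.6 -1.3 0; 1.4 2.6 -1.1 0; 1.4 2.6 -1 0; 1.4 1.5 -0.8 0"

```text
clock: 12.85
tool_pos: [0.5589, 0.0778, 0.1264]
ee_rot: [-0.007, 0.664, -0.001, 0.748]
ft_force: [-2.0, -2.1, 7.8]
grip_width: -0.004
```

```bash
python3 look.py pics/w6.png; python3 - <<'E'
from h import *
im=cv2.imread("pics/w6.png")
cv2.imwrite("pics/w6z.png",cv2.resize(im[180:300,320:520],None,fx=4,fy=4,interpolation=cv2.INTER_CUBIC))
E
```

```text
[0.5589 0.0778 0.1264] r 0.0422 ang 182.9 [[0.119, -0.007, 0.993], [-0.011, 1.0, 0.008], [-0.993, -0.012, 0.119]] [-2.  -2.1  7.8] 12.85
```

View pics/w6z.png

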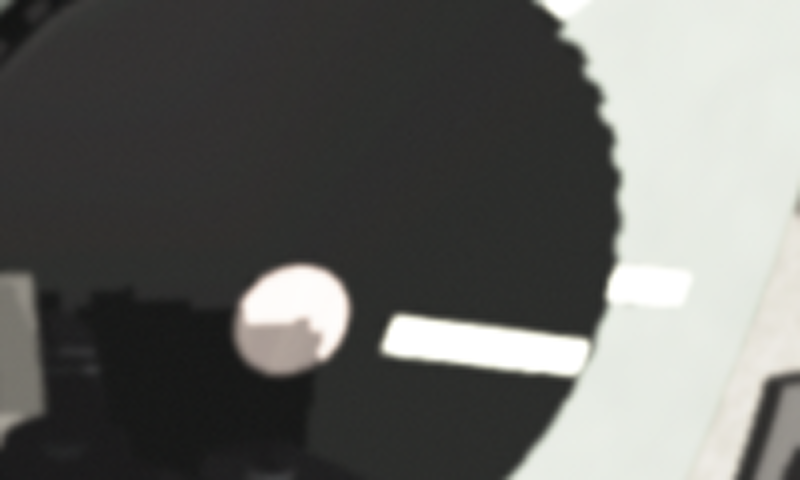

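```bash
python3 - <<'E'
from cell import monitor,imaging
from h import *
st=monitor.sense();w=imaging.snapshot("wrist");S=imaging.snapshot("side")
cv2.imwrite("pics/s6.png",cv2.resize(S["image"][140:300,230:360],None,fx=3.7,fy=3.7,interpolation=cv2.INTER_CUBIC))
a=lambda v:np.degrees(np.arctan2(v[1],v[0]))
p=lambda x,y,z:wpt(st,w,(320+x/4,180+y/4),z)
h=p(292,320,.127);e=p(589,358,.125);i=p(383,333,.125);print(h,e,"hub-end",a(e-h),a(e-i),"mark",a(p(692,288,.1)-h),a(p(692,288,.1)-p(612,285,.1)))
E
```

```text
[0.6023652  0.07762606 0.127     ] [0.65604988 0.06457339 0.125     ] hub-end -13.665502110292268 -12.619937510080401 mark -9.880389300865502 -7.527413100483247
```

View pics/s6.png

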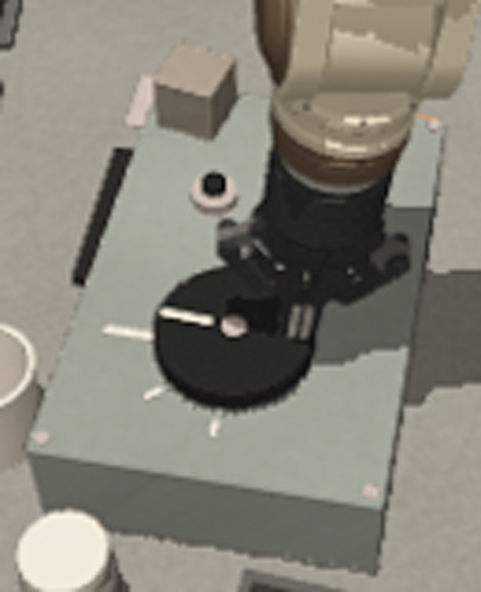

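Emit:
servo_tool:
  increments: "-3 0 0.4 0; -4 0 0.5 0; -6 0 0.7 0; -8 0 0.9 0; -8 0 0.9 0; -8 0 0.9 0; -4 0 0.5 0; 0 0 0 0; 0 0 0 0; 0 0 0 0"

```text
clock: 14.0
tool_pos: [0.5594, 0.0786, 0.1723]
ee_rot: [-0.007, 0.663, -0.001, 0.749]
ft_force: [0.3, 0.5, 0.5]
grip_width: 0.003
```

```bash
python3 look.py pics/w7.png; python3 - <<'E'
from h import *
from cell import imaging
im=cv2.imread("pics/w7.png")
cv2.imwrite("pics/w7z.png",cv2.resize(im[180:300,320:520],None,fx=4,fy=4,interpolation=cv2.INTER_CUBIC))
S=imaging.snapshot("side")
cv2.imwrite("pics/s7.png",cv2.resize(S["image"][140:300,230:360],None,fx=3.7,fy=3.7,interpolation=cv2.INTER_CUBIC))
E
```

```text
[0.5594 0.0786 0.1723] r 0.0416 ang 181.9 [[0.121, -0.007, 0.993], [-0.01, 1.0, 0.009], [-0.993, -0.011, 0.121]] [0.3 0.5 0.5] 14.0
```

View pics/w7z.png

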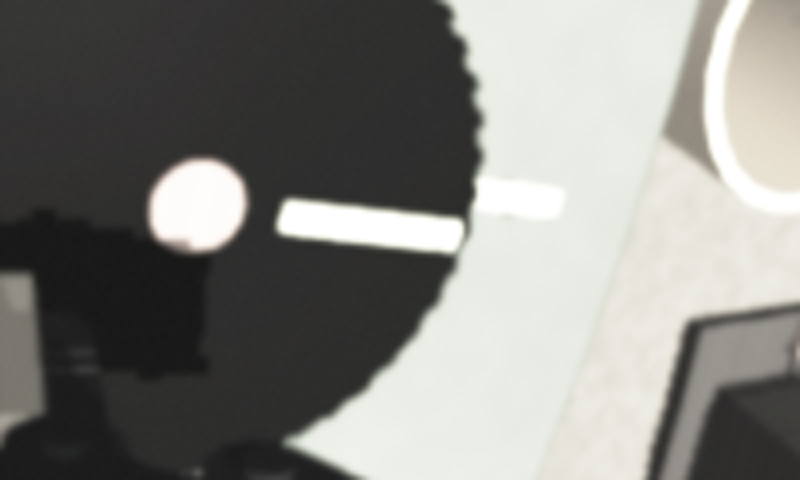

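View pics/s7.png

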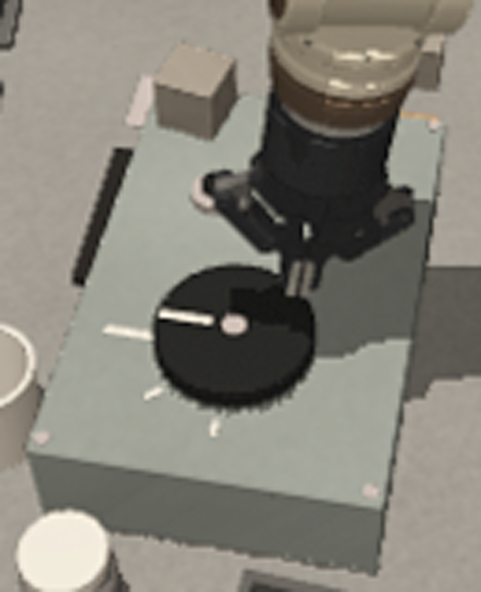

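```bash
python3 - <<'E'
from cell import monitor,imaging
from h import *
st=monitor.sense();w=imaging.snapshot("wrist");S=imaging.snapshot("side")
a=lambda v:np.degrees(np.arctan2(v[1],v[0]))
p=lambda x,y,z:wpt(st,w,(320+x/4,180+y/4),z)
h=p(198,205,.13);e=p(463,236,.128);i=p(278,217,.128);m=p(564,203,.1);m2=p(477,195,.1);print("wrist",h,"hub-end",a(e-h),"line",a(e-i),"hub-mark",a(m-h),a(m-m2),np.hypot(*(e-h)[:2]),np.hypot(*(m-h)[:2]))
q=lambda x,y,z:onz(S,((x+.5)/3.7-.5+230,(y+.5)/3.7-.5+140),z)
h=q(234,324,.13);e=q(160,314,.128);i=q(211,321,.128);m=q(105,330,.1);print("side",h,"hub-end",a(e-h),"line",a(e-i),"hub-mark",a(m-h),np.hypot(*(e-h)[:2]))
E
```

```text
wrist [0.60196385 0.07808814 0.13      ] hub-end -10.596245391557662 line -9.188293811577681 hub-mark -10.146942233959352 -8.020931979075751 0.05400943505100518 0.0968134368939045
side [0.59931753 0.07989717 0.13      ] hub-end -10.180646101046221 line -8.703165847055132 hub-mark -9.689519736856461 0.05187129893860452
```

Emit:
servo_tool:
  increments: "0 -10 -2 0; 0 -20 -4 0; 0 -25 -5 0; 0 -25 -5 0; 0 -25 -5 0; 0 -20 -4 0; 0 -12 -2 0; 0 -5 -1 0; 0 0 0 0; 0 0 0 0"

```text
clock: 15.2
tool_pos: [0.5298, -0.0718, 0.1693]
ee_rot: [-0.007, 0.663, -0.001, 0.748]
ft_force: [-0.8, -0.1, -0.3]
grip_width: 0.005
```

```bash
python3 look.py pics/w8.png; python3 - <<'E'
from cell import imaging
import cv2
cv2.imwrite("pics/s8.png",imaging.snapshot("side")["image"][100:320,180:420].repeat(2,0).repeat(2,1))
E
```

```text
[ 0.5298 -0.0718  0.1693] r 0.1677 ang 244.9 [[0.12, -0.008, 0.993], [-0.011, 1.0, 0.009], [-0.993, -0.012, 0.119]] [-0.8 -0.1 -0.3] 15.2
```

View pics/w8.png

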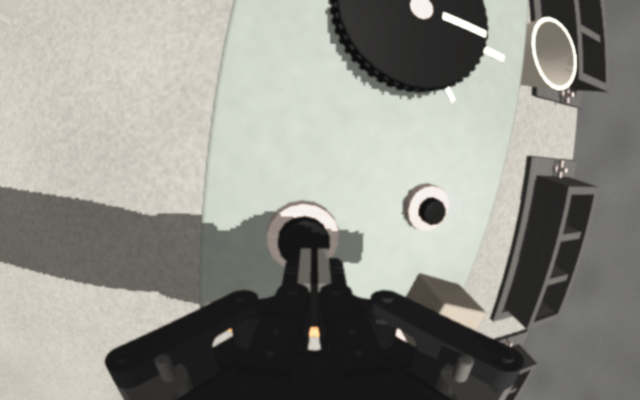

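View pics/s8.png

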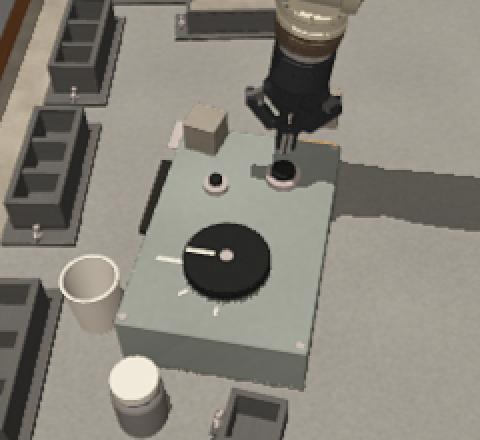

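Emit:
servo_tool:
  increments: "2 -3 -1 0; 4 -3 -1 0; 6 -2 -1 0; 7 0 -1 0; 7 0 -1 0; 6 0 -1 0; 5 0 -1 0; 3 0 -0.5 0; 2 0 0 0; 0 0 0 0"

```text
clock: 16.3
tool_pos: [0.5271, -0.0789, 0.122]
ee_rot: [-0.008, 0.664, 0.0, 0.748]
ft_force: [-0.9, -0.1, 2.4]
grip_width: 0.002
```

```bash
python3 look.py pics/w9.png
```

```text
[ 0.5271 -0.0789  0.122 ] r 0.1753 ang 245.1 [[0.118, -0.011, 0.993], [-0.01, 1.0, 0.013], [-0.993, -0.012, 0.118]] [-0.9 -0.1  2.4] 16.3
```

View pics/w9.png

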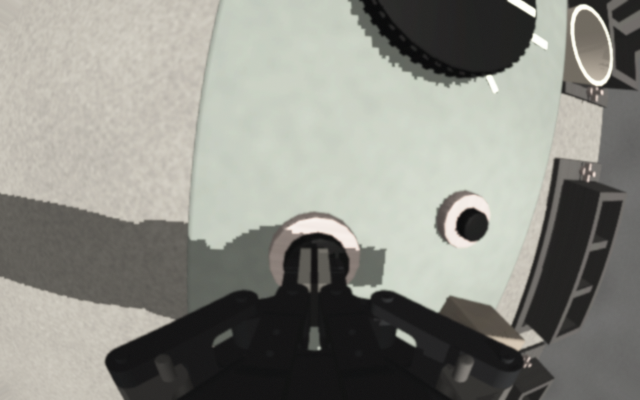

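Emit:
servo_tool:
  increments: "2 0 -0.3 0; 2 0 -0.4 0; 2 0 -0.4 0; 2 0 -0.4 0; 2 0 -0.4 0; 2 0 -0.4 0; 2 0 -0.4 0; 2 0 -0.4 0; 2 0 -0.4 0; 2 0 -0.4 0"

```text
clock: 17.35
tool_pos: [0.5275, -0.079, 0.1163]
ee_rot: [-0.009, 0.658, 0.0, 0.753]
ft_force: [-8.9, 1.0, 17.5]
grip_width: 0.0
```

Emit:
servo_tool:
  increments: "-2 0 0.3 0; -5 0 0.6 0; -7 0 0.8 0; -8 0 1 0; -10 0 1.2 0; -12 0 1.4 0; -12 0 1.4 0; -8 0 1 0; -3 0 0 0; 0 0 0 0"

```text
clock: 18.35
tool_pos: [0.5266, -0.0782, 0.1905]
ee_rot: [-0.009, 0.657, -0.0, 0.754]
ft_force: [-0.3, -0.2, -0.1]
grip_width: 0.001
```

```bash
python3 look.py pics/w10.png;python3 - <<'E'
from cell import imaging
from h import *
S=imaging.snapshot("side")
cv2.imwrite("pics/s10.png",cv2.resize(S["image"][140:300,230:360],None,fx=3.7,fy=3.7,interpolation=cv2.INTER_CUBIC))
E
```

```text
[ 0.5266 -0.0782  0.1905] r 0.1748 ang 244.8 [[0.136, -0.011, 0.991], [-0.012, 1.0, 0.013], [-0.991, -0.014, 0.136]] [-0.3 -0.2 -0.1] 18.35
```

View pics/w10.png

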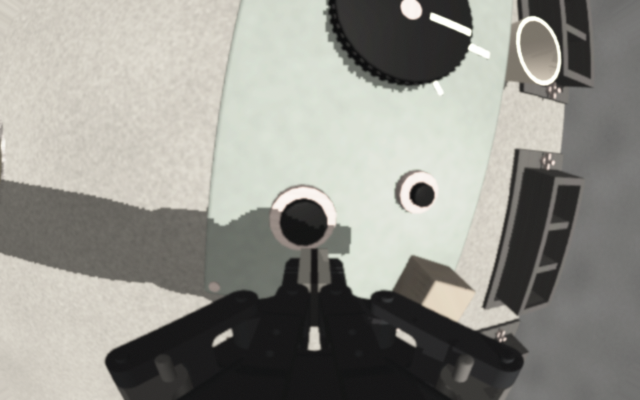

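View pics/s10.png

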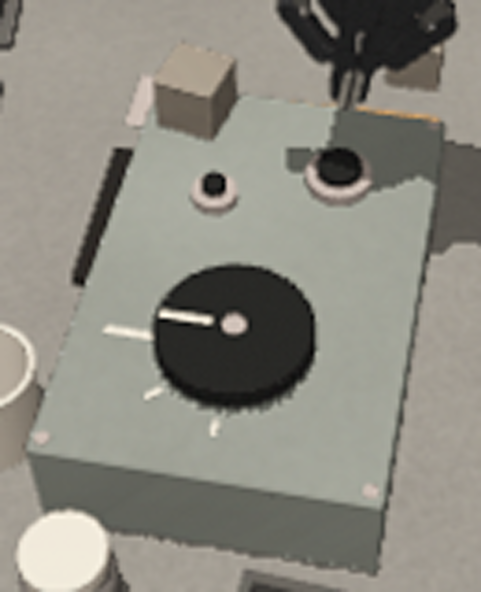

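```bash
python3 - <<'E'
from cell import monitor,imaging,order
from h import *
T=imaging.snapshot("top");cv2.imwrite("pics/t11.png",T["image"])
S=imaging.snapshot("side")
a=lambda v:np.degrees(np.arctan2(v[1],v[0]))
q=lambda x,y,z:onz(S,((x+.5)/3.7-.5+230,(y+.5)/3.7-.5+140),z)
print(a(q(160,314,.128)-q(234,324,.13)),a(q(105,330,.1)-q(234,324,.13)),q(340,166,.122))
d=cv2.absdiff(T["image"],np.load("pics/top.npy")).max(2);print([(int(x),int(y)) for x,y in [(d[80:240,200:460]>60).sum(0).nonzero()[0][[0,-1]]+200]])
s=monitor.sense();print(s["ft_force"],s["dq"].round(3))
E
```

```text
-10.180646101046221 -9.689519736856461 [ 0.52623315 -0.07699967  0.122     ]
[(278, 403)]
[ 0.49917969 -0.13568184  0.25982538] [ 0.     0.001 -0.004  0.     0.002  0.   ]
```

View pics/t11.png

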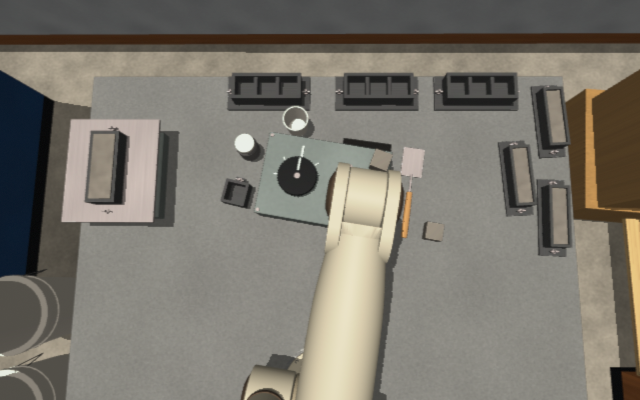

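```bash
python3 -c "
from cell import order
print(order.hand_in())"
```

```text
the job is handed in; nothing more can be done
None
```

I turned the dial clockwise with the shut fingertips from the first short mark to the long mark, pressed the larger button once and moved clear. I handed the job in at about 18.5 s of the 64 s allowed; no verdict is reported.

**Dial:** After the first two strokes it was released about 0.19 rad short and did not pull in by itself. A third short stroke took it about 0.07 rad past, and on release it settled back. The side and wrist views then put its line within about 0.5° of the long mark. The final side view read −10.2° for the line and −9.7° for the mark, and the top view shows the two in line.

**Button:** It was pressed only after that. At the bottom the tip was at 116 mm under 17.5 N, against a spring of about 5 N, so I take it as having reached its stop. I had no direct reading of the button's travel. The wrist and side views show it up again.

**Surroundings:** I never went near the smaller button. The table bystanders look unmoved in the last top view; the arm partly covers the mortar cube on the box there, but the side view shows it in place.

**Arm:** The tips ended about 70 mm above the box with almost no force on the wrist. The tool ended tilted about 8°, a drift from the presses that the moves could not correct.

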